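# Pack the sample-bottle rack and close the sliding stop

### The arm

A 6-joint arm with a two-finger parallel gripper is mounted at the origin on a cart in front of the work surface, level with it; the furniture and walls round the work are solid. World frame = base frame: x ahead of the robot, y to its left, z up, the work surface at z = 0. Lengths are in m, angles in rad, forces in N, time in s.
With the tool pointing down it reaches from about 0.375 to 0.975 m from the base axis. Payload 3.8 kg.
Tool frame: the origin (TCP) lies at the very end of the fingers, on their centre line; the grasp point (between the pads) lies bot.hold_point_z behind it (bot.hold_point_z is the distance from the TCP to the grasp point, in m); z points along the fingers, y is the line along which they close (so a half turn about z gives the same grasp; the last joint's range is limited). The gripper opens to 85 mm and grips with 20 to 120 N. Pads are 22 mm wide; open, the fingers measure 114 mm over their backs; the gripper's body (76 mm by 85 mm) begins 54 mm behind the grasp point. The pads swing forward as they close: fully open they stand 13 mm farther back than shut.
Start: joints at [-1.381, 0.264, 1.604, -0, 1.274, -0.037], TCP at [0.152, -0.658, 0.231] pointing down, gripper open.
Joint ranges: [-2.63, 2.63], [-0.94, 2.18], [0.31, 2.57], [-1.31, 4.45], [0, 2.66], [-2.55, 2.55]. Speed limits (rad/s): [2.57, 2.57, 3.14, 3.14, 3.14, 3.14].

### API

Orientations are given as a rotation vector (axis times angle).
In Python, from workcell import bot, camrig, ticket, readout gives the robot as it stands (bot), with the cameras (camrig), the job (ticket) and the readings (readout).
- The arm moves only by the tool jog_arm, called by a JSON object that holds its "name" and its "arguments". Schema: {"type":"object","properties":{"increments":{"type":"array","items":{"type":"array","items":{"type":"number"},"minItems":4,"maxItems":4},"minItems":1,"maxItems":5},"jaw":{"type":"number"},"squeeze":{"type":"number"},"only":{"type":"string"},"quiet":{"type":"boolean"},"lines":{"type":"string"}},"required":["increments"],"additionalProperties":false}. increments is a list of rows, 1 to 5 of them, each of 4 numbers: dx, dy, dz in normalised numbers (1 is 0.5 m), then a turn about the tool's z in parts of the range, where 1.0 means 2 rad; each row shifts and turns the commanded pose from where the row before left it, along the tool's axes as they then stand; what a row does not reach is not made up. A row lasts 1/8 s, in which the tool goes at most 0.0625 m and 0.188 rad, less where a joint would pass 70% of its speed; a pose out of reach is approached as far as the arm can. jaw is the opening from 0.0 (shut) to 1.0 (fully open), set as the call begins (left out keeps the last). The fingers move at their own pace and stop on an object; squeeze is the grip in N (left out, the last holds). Time passes only in rows, so rows that do not move let the fingers close. The tool returns the time, the measured TCP pose, the force, the opening and the grip force at its end. only (a regular expression) keeps the lines of the reply that match it, lines (a string "A,B") keeps lines A to B, and quiet returns only ok. No shift or turn number may pass 1 either way. Input that does not fit is refused with a message, and nothing moves.
- readout.read_state(): the state, without advancing time (a new reading comes with each control period).
- camrig.read_camera(name): name is "side" or "top"; returns the picture (420x560x3 uint8, red, green, blue); there is no depth.
- camrig.camera_info(name): a dict with "intrinsics" (3x3 intrinsics, pixels), "extrinsics" (4x4, takes a point from camera to world coordinates). Camera axes: x right, y down, z forward; pixel columns grow to the right and rows downward; lengths in m; the calibration is good to about 2 mm. A picture is of the moment at which its call begins. camera_info takes no time and is no camera call.
- ticket.finish_job(): hands the job in; it is judged then, once.
The state is a dict: "time": time; "q": joint angles; "joint_vel": joint speeds; "joint_torque": joint torques, N m; "tool_pos": TCP position; "tcp_rot": TCP orientation; "wrist_force": force on the tool from outside, world axes, zero at the start; "torque": the same for the moment, N m; "width": opening from 0.0 (shut) to 1.0 (fully open); "grip_force": force on a finger pad.
Only numpy, scipy, OpenCV 4.12 (cv2) and the standard library are available. Lean on these libraries where they do the work, as an engineer would, in place of code of your own. Each camera call takes 0.05 s, during which the arm holds its last target. There are 200 camera calls.

### The job

Draw the sliding stop of the steel bottle rack back and stand the two slim sample bottles from the bench in front of the rack in its channel beside the two bottles already there. Then push the stop up until all four bottles stand upright in a snug row, with no gap between the end wall, the bottles and the stop. Do not knock any bottle over, and leave the large bottle, the beaker and the amber vial where they are.

Things in the scene. Friction and masses are not known exactly. Their poses are not given: they have to be found in the camera images.
- rack: Steel bottle rack, fixed to the bench, 420 long (y), 67 wide (x; feet 120, flared rails 80). Origin: centre of its underside. y axis: along the row, away from the end wall. Channel floor 12 mm up, 61 wide between side rails, tops 52 mm up. Fixed end wall: inner face at y = -185, top 129 mm up. Open at the +y end (y = +210)
- stop (a joint): Sliding end stop, a steel bookend whose foot fills the channel; value = clear distance in m from the end wall's inner face to the stop's face, 0.11 to 0.29, growing as it is drawn back (rack +y). It needs about 4 N to slide and stays where it is left. It starts close behind the two bottles, where no further bottle fits
- stop_face (a point): Centre of the stop's upright steel face plate that touches the last bottle: 56 wide, 100 high (top 114 mm above the bench), 5 thick; moves with the stop. Axes as the rack's
- stop_pad (a point): Centre of the black push pad on the upturned tab at the rear of the stop, 86 mm behind the face (rack +y): 50 wide (x), 12 thick (y), 32 high (z), centre 68 mm and top 84 mm above the bench. Push its rear to close, pull or pinch it to draw back; towards the face it has 45 mm of free room. Foot's top 17 mm above the bench
- rack_bottle_1: Slim clear sample bottle with screw cap already in the rack next to the end wall: 54 diameter, 173 tall, cap and neck 26 to 28 diameter above 130 mm. Origin: centre of its underside, z up. 0.28 kg
- rack_bottle_2: Slim clear sample bottle already in the rack, the second from the end wall: 53 diameter, 177 tall. Origin: centre of its underside. 0.18 kg
- bench_bottle_1: Slim clear sample bottle standing on the bench in front of the rack, to be packed: 54 diameter up to 130 mm height, then neck and cap 26 to 28 diameter, grip them 140 to 165 mm up; 178 tall. Origin: centre of its underside, z up. 0.31 kg
- bench_bottle_2: Second slim clear sample bottle standing on the bench in front of the rack, to be packed: 53 diameter up to 127 mm height, then neck and cap 26 to 28 diameter, grip them 140 to 165 mm up; 181 tall. Origin: centre of its underside, z up. 0.32 kg. The four slim bottles' diameters add up to 214
- large_bottle: Larger clear bottle, 64 diameter, 199 tall, too wide for the channel, standing among the bench bottles; stays where it is. Origin: centre of its underside
- beaker: Plastic beaker with handle on the bench, 73 x 98 x 94; stays where it is. Origin: underside
- amber_vial: Amber glass vial, 44 diameter, 76 tall; stays where it is. Origin: centre of its underside

How it is judged:
By the outcome, as a careful person would: the job done as asked, in the order asked, and still so for the second after the job is handed in, with the robot touching nothing.
It also fails if it takes over 72 s, if anything falls off the work surface, if the arm or the gripper's body presses on something with over 40 N, if the wrist force passes 120 N, or if a joint passes its speed limit or range.

## Working session

There is one attempt and no reset: what is moved stays moved. The work goes in short steps, Python scripts to look and compute and a tool call to move; the robot and the scene stay as the last step left them, time stands still between calls to the robot, and variables do not carry over. Pictures are saved under pics/ and viewed, at most 10 in all, crops included, and the job is handed in when it is done.

```bash
ls; mkdir -p pics; python3 - <<'E'
from workcell import bot, camrig, ticket, readout
import cv2
for n in("side","top"):
    im=camrig.read_camera(n); cv2.imwrite(f"pics/{n}0.png",cv2.cvtColor(im,cv2.COLOR_RGB2BGR)); c=camrig.camera_info(n); print(n,c["intrinsics"],c["extrinsics"])
s=readout.read_state();print(s,bot.hold_point_z)
E
```

```text
pics
workcell.py
side [[408.80762275   0.         282.57548102]
 [  0.         408.80762275 205.48725666]
 [  0.           0.           1.        ]] [[-0.90634017 -0.2040956   0.36998984  0.16098438]
 [-0.42246944  0.42071889 -0.80281704  0.75229533]
 [ 0.00818971 -0.88393473 -0.46753858  0.55537039]
 [ 0.          0.          0.          1.        ]]
top [[522.00843998   0.         281.53603584]
 [  0.         522.00843998 212.37795179]
 [  0.           0.           1.        ]] [[-0.01275291 -0.99894331  0.04415468  0.47474384]
 [-0.99988919  0.01240098 -0.00823504 -0.09121086]
 [ 0.00767877 -0.04425481 -0.99899076  1.24555861]
 [ 0.          0.          0.          1.        ]]
{'time': 0.1, 'q': array([-1.38091963e+00,  2.64690729e-01,  1.60523466e+00, -2.23660650e-05,
        1.27368619e+00, -3.69209307e-02]), 'joint_vel': array([-0.00036547, -0.0019315 , -0.00467436, -0.00073024, -0.00029063,
        0.00023477]), 'joint_torque': array([ 7.62227464e-04, -5.16704786e+01, -3.68591166e+01, -2.07131609e-05,
        6.21799220e-03,  1.43617956e-05]), 'tool_pos': array([ 0.15163318, -0.65707763,  0.23007931]), 'tcp_rot': array([-3.11941532e+00, -3.55272482e-01,  2.75607351e-04]), 'wrist_force': array([ 0.98710644, -0.42609682, -0.7353164 ]), 'torque': array([ 0.03973847, -0.00780492,  0.05642313]), 'grip_force': 0.0, 'width': 0.9997704208468956} 0.0187
```

View pics/side0.png

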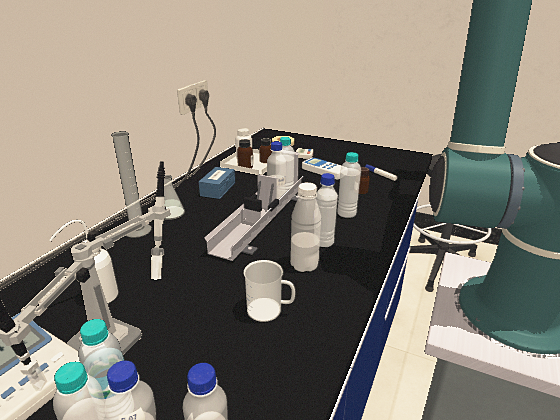

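View pics/top0.png

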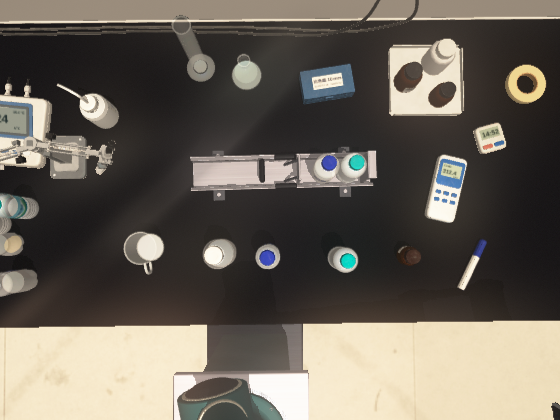

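The top view shows the rack spanning u 191–376 at v≈170, with its end wall on the right. The stop's black pad is at (262,170) and the rack caps are at (329,163) and (356,162). The bench bottle caps are blue at (267,257) and teal at (346,260). The large white cap is at (219,254), the beaker at (147,247) and the vial at (409,256). In the side view the bench caps are at (327,180) and (351,157).

```bash
cat > h.py <<'E'
import numpy as np,cv2
from workcell import bot, camrig, ticket, readout
def ray(n,uv,z):
    c=camrig.camera_info(n);K=np.array(c["intrinsics"]);T=np.array(c["extrinsics"])
    d=T[:3,:3]@np.linalg.solve(K,[uv[0],uv[1],1.]);o=T[:3,3]
    return o+d*(z-o[2])/d[2]
def proj(n,p):
    c=camrig.camera_info(n);K=np.array(c["intrinsics"]);T=np.array(c["extrinsics"])
    q=K@(T[:3,:3].T@(np.array(p)-T[:3,3]));return q[:2]/q[2]
def blobs(im,lo,hi,amin=25):
    h=cv2.cvtColor(im,cv2.COLOR_RGB2HSV);m=cv2.inRange(h,lo,hi)
    n,l,s,c=cv2.connectedComponentsWithStats(m)
    return [(c[i].round(1),s[i][:5]) for i in range(1,n) if s[i][4]>=amin]
BLUE=((112,120,60),(128,255,255));TEAL=((78,120,60),(95,255,255))
def caps(im,n):
    for nm,r in(("blue",BLUE),("teal",TEAL)):
        for c,s in blobs(im,*r):
            mid=(s[0]+s[2]/2-.5,s[1]+s[3]/2-.5); print(n,nm,c,s,ray(n,mid,.178).round(4))
E
python3 - <<'E'
from h import *
for n in("top","side"):
    im=cv2.cvtColor(cv2.imread(f"pics/{n}0.png"),cv2.COLOR_BGR2RGB); caps(im,n)
im=cv2.imread("pics/top0.png")
cv2.imwrite("pics/crop.png",cv2.resize(im[140:210,185:385],None,fx=4,fy=4,interpolation=cv2.INTER_CUBIC))
E
```

```text
top blue [328.9 162.4] [322 156  15  14 165] [ 0.6234 -0.199   0.178 ]
top blue [479.9 247.6] [474 240  13  17 121] [ 0.4439 -0.5053  0.178 ]
top blue [266.9 257.2] [260 250  15  16 179] [ 0.4302 -0.0692  0.178 ]
top teal [356.3 162.1] [349 155  15  15 176] [ 0.6238 -0.2546  0.178 ]
top teal [347.5 260.4] [340 253  16  16 179] [ 0.422  -0.2334  0.178 ]
side blue [275.9 145.5] [271 141  11  10  97] [ 0.6238 -0.2055  0.178 ]
side blue [370.1 167.4] [365 165  11   7  38] [ 0.3521 -0.1616  0.178 ]
side blue [327.2 179. ] [320 173  15  13 145] [ 0.4234 -0.0552  0.178 ]
side blue [372.6 343.1] [ 333  210   83  210 2909] [0.2217 0.3299 0.178 ]
side blue [122.1 375.9] [107 360  31  32 760] [0.4496 0.5444 0.178 ]
side blue [201.3 378.2] [187 363  29  32 755] [0.3688 0.5104 0.178 ]
side teal [285.2 140.7] [280 137  11   9  81] [ 0.6174 -0.2504  0.178 ]
side teal [351.6 156.6] [346 152  13  10 111] [ 0.413  -0.2167  0.178 ]
side teal [ 93.6 331.6] [ 80 319  28  27 591] [0.5288 0.5105 0.178 ]
side teal [ 70.4 377.3] [ 55 362  33  32 809] [0.4979 0.5702 0.178 ]
```

View pics/crop.png

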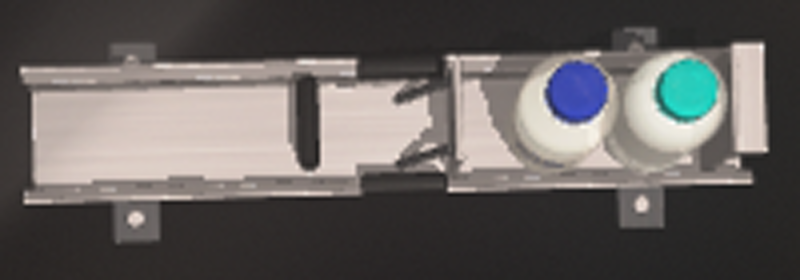

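The crop (4x of the area from (185,140)) shows the open end at x≈25 and the rails' outer edges from y≈72/198 at the left to ≈182 at the lower right. The face top edge is at x≈455, the pad at x 292–318, y 75–170, and the end wall top at x 733–767, y 43–152.

```bash
python3 - <<'E'
from h import *
f=lambda x,y,z:ray("top",((x+.5)/4-.5+185,(y+.5)/4-.5+140),z)[:2].round(4)
print("rail corners L",f(22,70,.052),f(25,201,.052)," R low",f(750,183,.052)," R up",f(728,52,.052))
print("wall top near",f(733,43,.129),f(737,152,.129),"far",f(764,42,.129),f(768,152,.129))
print("face top",f(447,57,.114),f(462,57,.114),f(447,165,.114),f(462,165,.114))
print("pad top",f(292,75,.084),f(294,165,.084),f(318,75,.084),f(318,170,.084))
for n,a,b in(("blue",(266.9,257.2),(327.2,179)),("teal",(347.5,260.4),(351.6,156.6))):
  print(n,ray("top",a,.178),ray("side",b,.172))
# beam check: pad in side view
print(proj("side",(.62,0,.084)))
im=cv2.imread("pics/side0.png")
cv2.imwrite("pics/crops.png",cv2.resize(im[125:265,190:390],None,fx=4,fy=4,interpolation=cv2.INTER_CUBIC))
E
```

```text
rail corners L [0.6571 0.1072] [0.5817 0.1059]  R low [ 0.587  -0.3099]  R up [ 0.6628 -0.2988]
wall top near [ 0.6555 -0.2882] [ 0.5966 -0.2892] far [ 0.6559 -0.3049] [ 0.5964 -0.3058]
face top [ 0.6521 -0.1345] [ 0.652  -0.1427] [ 0.593  -0.1337] [ 0.5929 -0.1419]
pad top [ 0.6477 -0.0488] [ 0.5971 -0.0494] [ 0.6475 -0.0634] [ 0.5942 -0.0628]
blue [ 0.43082665 -0.06900344  0.178     ] [ 0.42720683 -0.06824214  0.172     ]
teal [ 0.42216509 -0.23337484  0.178     ] [ 0.4176991  -0.23094812  0.172     ]
[240.60673326 208.1488789 ]
```

View pics/crops.png

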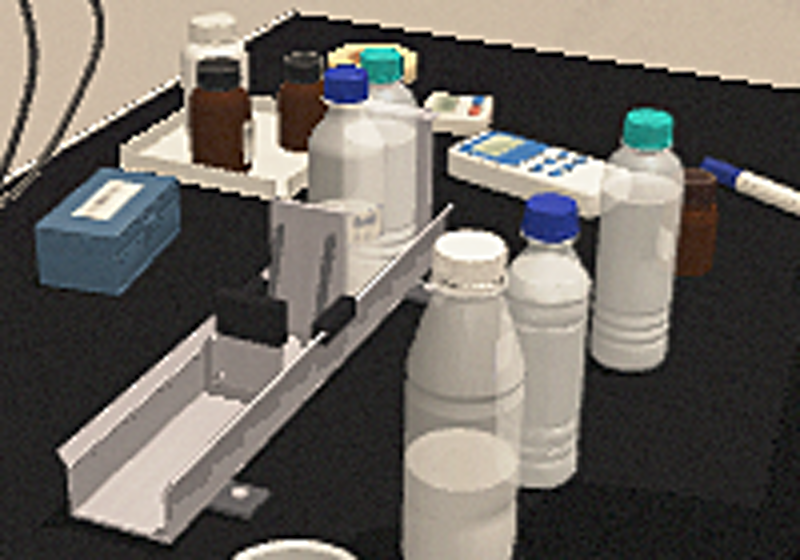

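Seen in the side crop: the stop's black pad at (250,315), black clips on the rails, and the large bottle in front of the blue one. My measurements agree with the given sizes. The face is at y≈-0.142, the pad at -0.056 and the wall at -0.288, so the stop stands at 0.146. Next I hook the shut fingers in front of the pad.

The rows are not in the units I measure in: shifts go in shares of 0.5 m and turns go in shares of 2 rad. I convert before sending: 0.0598 m is 0.1196, -0.0059 m is -0.0118, -0.188 rad is -0.094.

{"name": "jog_arm", "arguments": {"increments": [[0.0946,-0.0738,0,-0.094],[0.1068,-0.0548,0,-0.094],[0.1152,-0.0338,0,-0.094],[0.1194,-0.0118,0,-0.094],[0.1196,0.0108,0,-0.094]], "jaw": 0, "squeeze": 40}}

```text
time: 0.72
tool_pos: [0.3419, -0.4231, 0.2308]
tcp_rot: [-2.619, -1.735, -0.0]
wrist_force: [1.9, 0.1, -0.7]
width: 0.003
grip_force: 0.0
```

{"name": "jog_arm", "arguments": {"increments": [[0.1154,0.033,0,-0.094],[0.1072,0.054,0,-0.094],[0.0952,0.073,0,-0.0205],[0,0,0,0]]}}

```text
time: 1.23
tool_pos: [0.457, -0.2821, 0.2308]
tcp_rot: [-2.204, -2.238, -0.001]
wrist_force: [-0.2, 0.7, 0.0]
width: -0.003
grip_force: 0.0
```

Converted, 0.0403 m is 0.0806, 0.0336 m is 0.0672.

{"name": "jog_arm", "arguments": {"increments": [[0.0806,0.0672,0,0],[0.0806,0.0672,0,0],[0.0806,0.0672,0,0],[0.0806,0.0672,0,0],[0.0806,0.0672,0,0]]}}

```text
time: 1.85
tool_pos: [0.6216, -0.0826, 0.2308]
tcp_rot: [-2.212, -2.23, 0.002]
wrist_force: [0.6, 0.1, 1.1]
width: -0.0
grip_force: 0.0
```

{"name": "jog_arm", "arguments": {"increments": [[0,0,0.1,0],[0,0,0.08,0],[0,0,0,0]]}}

```text
time: 2.22
tool_pos: [0.6172, -0.0829, 0.1364]
tcp_rot: [-2.206, -2.225, 0.009]
wrist_force: [-0.8, -0.2, -0.1]
width: 0.002
grip_force: 0.0
```

Converted, 0.02 m is 0.04, 0.004 m is 0.008.

{"name": "jog_arm", "arguments": {"increments": [[0.008,0,0.04,0],[0,0,0,0]]}}

```text
time: 2.48
tool_pos: [0.6207, -0.0787, 0.1209]
tcp_rot: [-2.211, -2.231, 0.001]
wrist_force: [0.1, -0.2, 0.5]
width: -0.001
grip_force: 0.0
```

```bash
python3 -c "
from h import *
cv2.imwrite('pics/s1.png',cv2.resize(cv2.cvtColor(camrig.read_camera('side'),cv2.COLOR_RGB2BGR)[120:260,180:380],None,fx=4,fy=4))"
```

```text
(no output)
```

View pics/s1.png

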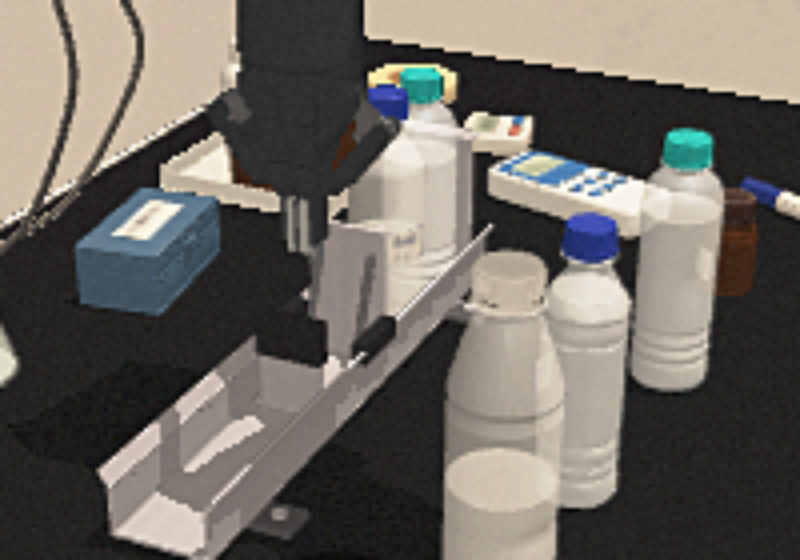

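The shut fingers hang between the pad (290,335) and the face (350,280), clear of both, so I can lower them and pull.

Converted, 0.03 m is 0.06.

{"name": "jog_arm", "arguments": {"increments": [[0,0,0.06,0],[0,0,0.06,0],[0,0,0,0]]}}

```text
time: 2.9
tool_pos: [0.6195, -0.0783, 0.06]
tcp_rot: [-2.209, -2.23, 0.003]
wrist_force: [0.1, 0.6, 0.0]
width: -0.0
grip_force: 0.0
```

{"name": "jog_arm", "arguments": {"increments": [[0.02,0,0,0],[0.06,0,0,0],[0.07,0,0,0],[0.07,0,0,0],[0.05,0,0,0]]}}

```text
time: 3.52
tool_pos: [0.62, 0.057, 0.063]
tcp_rot: [2.208, 2.232, -0.001]
wrist_force: [-0.4, -6.0, -1.5]
width: 0.0
grip_force: 2.6
```

{"name": "jog_arm", "arguments": {"increments": [[0,0,0,0]]}}

```text
time: 3.65
tool_pos: [0.6211, 0.0585, 0.0634]
tcp_rot: [2.207, 2.233, 0.004]
wrist_force: [0.8, -0.5, -0.1]
width: 0.001
grip_force: 0.0
```

Converted, -0.057 m is -0.114, -0.055 m is -0.11.

{"name": "jog_arm", "arguments": {"increments": [[-0.01,0,-0.11,0],[0,0,-0.114,0],[0,0,-0.114,0]]}}

```text
time: 4.03
tool_pos: [0.6205, 0.0509, 0.2338]
tcp_rot: [2.21, 2.23, 0.004]
wrist_force: [0.4, 0.7, -0.2]
width: -0.003
grip_force: 0.0
```

{"name": "jog_arm", "arguments": {"increments": [[-0.06,-0.0968,0,0],[-0.06,-0.0968,0,0],[-0.06,-0.0968,0,0],[-0.06,-0.0968,0,0],[0,0,0,0]], "jaw": 1}}

```text
time: 4.65
tool_pos: [0.4252, -0.0722, 0.2316]
tcp_rot: [2.213, 2.226, 0.001]
wrist_force: [0.6, -0.0, 0.5]
width: 0.994
grip_force: 0.0
```

```bash
python3 - <<'E'
from h import *
print(readout.read_state()["tool_pos"],readout.read_state()["tcp_rot"],readout.read_state()["width"])
cv2.imwrite('pics/t2.png',cv2.resize(cv2.cvtColor(camrig.read_camera('top'),cv2.COLOR_RGB2BGR)[135:305,185:385],None,fx=4,fy=3.5))
E
```

```text
[ 0.42519454 -0.07216599  0.23159825] [2.21342245e+00 2.22599161e+00 1.48827054e-03] 0.9936894146812923
```

View pics/t2.png

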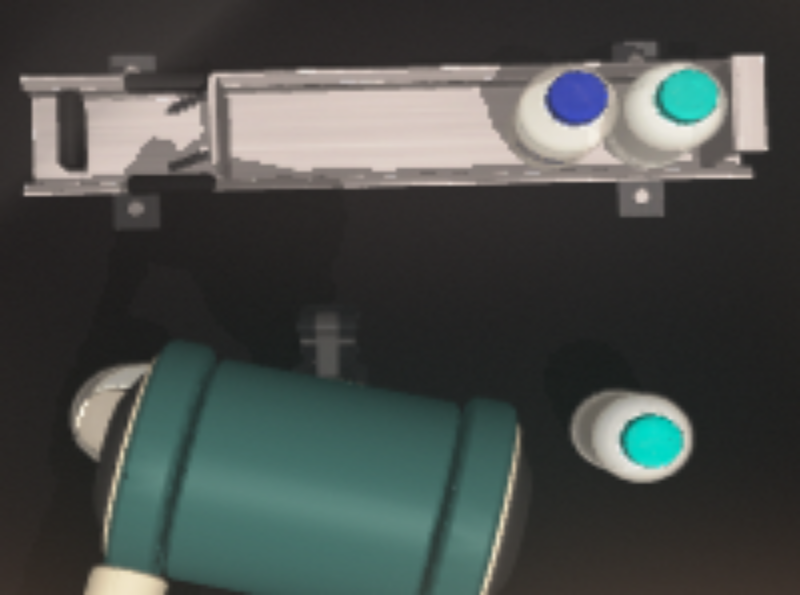

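The top view shows the stop drawn back, with the face at crop x≈213 and the pad at x≈70. Both rack bottles are still standing. Next is the blue bottle.

Converted, 0.035 m is 0.07, 0.003 m is 0.006.

{"name": "jog_arm", "arguments": {"increments": [[0.006,0.006,0.06,0],[0,0,0.07,0],[0,0,0.062,0],[0,0,0,0]]}}

```text
time: 5.2
tool_pos: [0.4295, -0.0666, 0.1327]
tcp_rot: [-2.208, -2.23, 0.003]
wrist_force: [-0.9, 1.1, 0.6]
width: 0.999
grip_force: 0.0
```

{"name": "jog_arm", "arguments": {"increments": [[0,0,0,0],[0,0,0,0],[0,0,0,0],[0,0,0,0]], "jaw": 0, "squeeze": 40}}

```text
time: 5.7
tool_pos: [0.4307, -0.0675, 0.1354]
tcp_rot: [2.21, 2.232, 0.0]
wrist_force: [-1.7, 0.2, 6.2]
width: 0.291
grip_force: 39.0
```

Converted, -0.035 m is -0.07, -0.02 m is -0.04.

{"name": "jog_arm", "arguments": {"increments": [[0,0,-0.04,0],[0,0,-0.07,0],[0,0,-0.07,0],[0,0,0,0]]}}

```text
time: 6.2
tool_pos: [0.4325, -0.0677, 0.227]
tcp_rot: [2.207, 2.228, 0.006]
wrist_force: [0.3, 0.3, -2.4]
width: 0.294
grip_force: 40.2
```

{"name": "jog_arm", "arguments": {"increments": [[-0.028,0.066,0,0],[-0.028,0.09,0,0],[-0.028,0.09,0,0],[-0.028,0.08,0,0],[-0.0272,0.056,0,0]]}}

```text
time: 6.82
tool_pos: [0.6224, -0.1352, 0.2207]
tcp_rot: [-2.208, -2.23, 0.003]
wrist_force: [-0.2, 0.1, -2.6]
width: 0.291
grip_force: 40.1
```

{"name": "jog_arm", "arguments": {"increments": [[0,0,0,0],[0,0,0,0]]}}

```text
time: 7.08
tool_pos: [0.6204, -0.1346, 0.2217]
tcp_rot: [-2.208, -2.229, 0.003]
wrist_force: [-0.4, 1.1, -3.0]
width: 0.292
grip_force: 40.2
```

Converted, 0.02 m is 0.04, 0.015 m is 0.03.

{"name": "jog_arm", "arguments": {"increments": [[0,0.003,0.04,0],[0,0,0.04,0],[0,0,0.03,0]]}}

```text
time: 7.45
tool_pos: [0.6219, -0.1345, 0.1665]
tcp_rot: [-2.209, -2.23, 0.003]
wrist_force: [-0.5, 1.0, -3.1]
width: 0.295
grip_force: 40.2
```

{"name": "jog_arm", "arguments": {"increments": [[0,0,0.016,0],[0,0,0.012,0],[0,0,0,0]]}}

```text
time: 7.82
tool_pos: [0.6235, -0.1351, 0.155]
tcp_rot: [-2.211, -2.232, 0.0]
wrist_force: [1.3, -0.1, -2.5]
width: 0.294
grip_force: 40.2
```

```bash
python3 -c "
from h import *
cv2.imwrite('pics/s3.png',cv2.resize(cv2.cvtColor(camrig.read_camera('side'),cv2.COLOR_RGB2BGR)[120:260,180:380],None,fx=4,fy=4))"
```

```text
(no output)
```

View pics/s3.png

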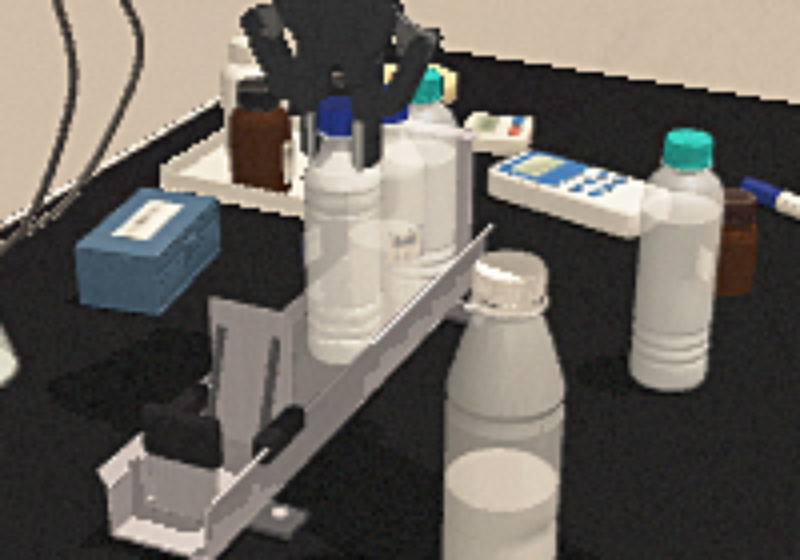

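The blue-capped bottle hangs upright between the rails, around (345,250), in front of the rack bottles. Nothing is touching. I lower it until the floor shows in the wrist force.

Converted, 0.004 m is 0.008, 0.002 m is 0.004.

{"name": "jog_arm", "arguments": {"increments": [[0,0,0.008,0],[0,0,0.004,0],[0,0,0,0]]}}

```text
time: 8.25
tool_pos: [0.6234, -0.135, 0.1491]
tcp_rot: [-2.211, -2.232, 0.0]
wrist_force: [-0.5, 0.8, -2.6]
width: 0.288
grip_force: 40.2
```

{"name": "jog_arm", "arguments": {"increments": [[0,0,0.004,0],[0,0,0,0]]}}

```text
time: 8.5
tool_pos: [0.6238, -0.1351, 0.1476]
tcp_rot: [2.21, 2.232, 0.001]
wrist_force: [0.8, 0.1, -2.1]
width: 0.295
grip_force: 40.5
```

Converted, 0.001 m is 0.002.

{"name": "jog_arm", "arguments": {"increments": [[0,0,0.002,0],[0,0,0,0]]}}

```text
time: 8.75
tool_pos: [0.624, -0.1353, 0.1475]
tcp_rot: [2.21, 2.231, 0.001]
wrist_force: [-1.7, 0.3, 4.9]
width: 0.292
grip_force: 41.0
```

{"name": "jog_arm", "arguments": {"increments": [[0,0,0.002,0],[0,0,0,0]]}}

```text
time: 9.0
tool_pos: [0.6242, -0.1353, 0.1475]
tcp_rot: [2.21, 2.231, 0.001]
wrist_force: [-3.6, 0.2, 8.8]
width: 0.294
grip_force: 41.8
```

Converted, -0.002 m is -0.004.

{"name": "jog_arm", "arguments": {"increments": [[0,0,-0.004,0],[0,0,0,0]]}}

```text
time: 9.25
tool_pos: [0.6238, -0.1351, 0.1475]
tcp_rot: [2.211, 2.232, 0.0]
wrist_force: [-0.7, -0.1, 3.2]
width: 0.297
grip_force: 41.0
```

{"name": "jog_arm", "arguments": {"increments": [[0,0,0,0],[0,0,0,0],[0,0,0,0]], "jaw": 0.8}}

```text
time: 9.62
tool_pos: [0.6235, -0.135, 0.147]
tcp_rot: [-2.211, -2.232, 0.0]
wrist_force: [-0.8, 0.0, -0.2]
width: 0.798
grip_force: 0.0
```

{"name": "jog_arm", "arguments": {"increments": [[0,0,-0.04,0],[0,0,-0.07,0],[0,0,-0.07,0],[0,0,0,0]], "jaw": 1}}

```text
time: 10.12
tool_pos: [0.6265, -0.1358, 0.2435]
tcp_rot: [2.205, 2.226, 0.008]
wrist_force: [-0.6, 0.3, 0.3]
width: 1.002
grip_force: 0.0
```

Converted, -0.0508 m is -0.1016, -0.0237 m is -0.0474.

{"name": "jog_arm", "arguments": {"increments": [[-0.0474,-0.1016,0,0],[-0.0474,-0.1016,0,0],[-0.0474,-0.1016,0,0],[-0.0474,-0.1016,0,0],[0,0,0,0]]}}

```text
time: 10.75
tool_pos: [0.4182, -0.2327, 0.237]
tcp_rot: [-2.215, -2.227, 0.001]
wrist_force: [0.2, -0.3, 0.2]
width: 0.997
grip_force: 0.0
```

{"name": "jog_arm", "arguments": {"increments": [[0,0,0,0]]}}

```text
time: 10.88
tool_pos: [0.4216, -0.2318, 0.2375]
tcp_rot: [2.211, 2.23, 0.001]
wrist_force: [-0.4, 1.0, 0.6]
width: 1.004
grip_force: 0.0
```

Down to TCP 0.136 and grip.

Converted, 0.035 m is 0.07, 0.03 m is 0.06.

{"name": "jog_arm", "arguments": {"increments": [[-0.002,0,0.06,0],[0,0,0.07,0],[0,0,0.07,0],[0,0,0,0]]}}

```text
time: 11.38
tool_pos: [0.4201, -0.2306, 0.1342]
tcp_rot: [-2.204, -2.229, 0.002]
wrist_force: [0.0, 0.1, 0.9]
width: 1.0
grip_force: 0.0
```

{"name": "jog_arm", "arguments": {"increments": [[0,0,0,0],[0,0,0,0],[0,0,0,0],[0,0,0,0]], "jaw": 0, "squeeze": 40}}

```text
time: 11.88
tool_pos: [0.4218, -0.2333, 0.1387]
tcp_rot: [2.21, 2.231, 0.0]
wrist_force: [-1.7, 1.7, 5.6]
width: 0.292
grip_force: 39.2
```

Converted, 0.05 m is 0.1, -0.035 m is -0.07.

{"name": "jog_arm", "arguments": {"increments": [[0,0,-0.04,0],[0,0,-0.07,0],[0.05,0,-0.07,0],[0.1,0,0,0],[0.1,0,0,0]]}}

```text
time: 12.5
tool_pos: [0.4197, -0.1068, 0.2273]
tcp_rot: [2.213, 2.23, 0.001]
wrist_force: [1.1, 0.2, -4.1]
width: 0.291
grip_force: 40.1
```

{"name": "jog_arm", "arguments": {"increments": [[0.076,0.04,0,0],[0,0.1,0,0],[-0.0026,0.1,0,0],[-0.0026,0.09,0,0],[0,0.072,0,0]]}}

```text
time: 13.12
tool_pos: [0.6218, -0.0703, 0.2259]
tcp_rot: [-2.21, -2.231, 0.001]
wrist_force: [-1.0, -0.0, -2.8]
width: 0.289
grip_force: 40.3
```

{"name": "jog_arm", "arguments": {"increments": [[0,0,0,0],[0,0,0,0]]}}

```text
time: 13.38
tool_pos: [0.6195, -0.0704, 0.2259]
tcp_rot: [-2.209, -2.23, 0.003]
wrist_force: [-0.5, -0.6, -4.2]
width: 0.29
grip_force: 40.3
```

Converted, 0.02 m is 0.04, 0.002 m is 0.004.

{"name": "jog_arm", "arguments": {"increments": [[0,0.004,0.04,0],[0,0,0.04,0],[0,0,0.04,0],[0,0,0.016,0],[0,0,0,0]]}}

```text
time: 14.0
tool_pos: [0.6219, -0.0704, 0.1579]
tcp_rot: [-2.21, -2.231, 0.002]
wrist_force: [0.1, -0.4, -3.0]
width: 0.292
grip_force: 40.3
```

{"name": "jog_arm", "arguments": {"increments": [[0,0,0.008,0],[0,0,0.004,0],[0,0,0,0]]}}

```text
time: 14.38
tool_pos: [0.6229, -0.0705, 0.1536]
tcp_rot: [2.211, 2.232, 0.0]
wrist_force: [-1.3, 0.1, -3.7]
width: 0.288
grip_force: 40.4
```

{"name": "jog_arm", "arguments": {"increments": [[0,0,0.003,0],[0,0,0,0]]}}

```text
time: 14.62
tool_pos: [0.6227, -0.0705, 0.1517]
tcp_rot: [-2.211, -2.232, 0.0]
wrist_force: [0.8, -0.3, -3.1]
width: 0.295
grip_force: 40.4
```

Converted, 0.001 m is 0.002.

{"name": "jog_arm", "arguments": {"increments": [[0,0,0.002,0],[0,0,0,0]]}}

```text
time: 14.88
tool_pos: [0.623, -0.0705, 0.1512]
tcp_rot: [2.211, 2.232, 0.001]
wrist_force: [0.5, 0.0, -2.4]
width: 0.29
grip_force: 40.6
```

{"name": "jog_arm", "arguments": {"increments": [[0,0,0.002,0],[0,0,0,0]]}}

```text
time: 15.12
tool_pos: [0.6233, -0.0704, 0.1511]
tcp_rot: [2.21, 2.231, 0.002]
wrist_force: [-1.8, 1.6, 6.3]
width: 0.294
grip_force: 41.3
```

Converted, -0.001 m is -0.002.

{"name": "jog_arm", "arguments": {"increments": [[0,0,-0.002,0],[0,0,0,0]]}}

```text
time: 15.38
tool_pos: [0.6231, -0.0705, 0.1511]
tcp_rot: [2.21, 2.232, 0.001]
wrist_force: [-0.3, 0.6, 3.2]
width: 0.294
grip_force: 41.0
```

{"name": "jog_arm", "arguments": {"increments": [[0,0,0,0],[0,0,0,0],[0,0,0,0]], "jaw": 0.8}}

```text
time: 15.75
tool_pos: [0.6227, -0.0705, 0.1505]
tcp_rot: [-2.211, -2.232, 0.0]
wrist_force: [-0.5, -0.2, 0.2]
width: 0.798
grip_force: 0.0
```

{"name": "jog_arm", "arguments": {"increments": [[0,0,-0.04,0],[0,0,-0.06,0],[0,0,-0.06,0],[0,0,0,0]]}}

```text
time: 16.25
tool_pos: [0.6254, -0.0709, 0.2361]
tcp_rot: [2.206, 2.227, 0.008]
wrist_force: [1.0, 0.1, 0.5]
width: 0.801
grip_force: 0.0
```

{"name": "jog_arm", "arguments": {"increments": [[0.09,0,0,0],[0.09,0,0,0],[0.09,0,0,0],[0.086,0,0,0],[0,0,0,0]], "jaw": 0}}

```text
time: 16.88
tool_pos: [0.6204, 0.1104, 0.2302]
tcp_rot: [-2.206, -2.235, 0.0]
wrist_force: [0.7, -0.2, 0.4]
width: 0.001
grip_force: 0.0
```

```bash
python3 -c "
from h import *
cv2.imwrite('pics/t4.png',cv2.resize(cv2.cvtColor(camrig.read_camera('side'),cv2.COLOR_RGB2BGR)[120:260,180:380],None,fx=4,fy=4))"
```

```text
(no output)
```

View pics/t4.png

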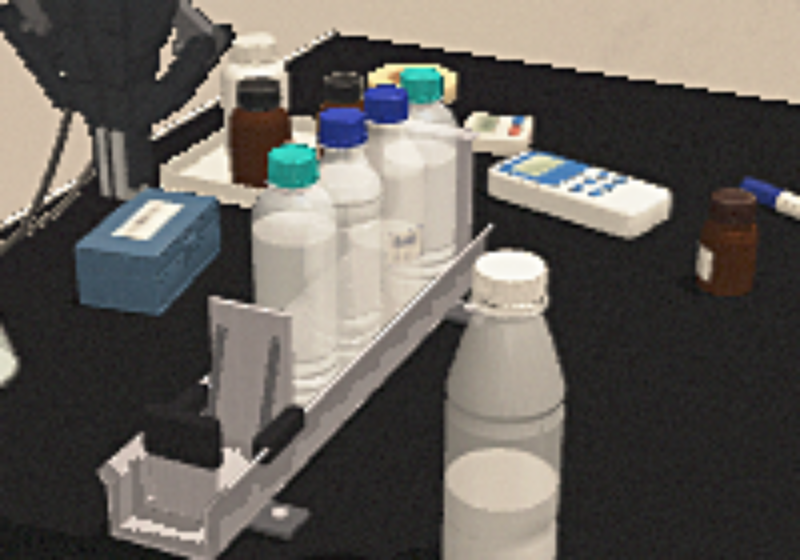

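All four bottles stand upright in the channel (caps at (292,165), (343,125), (386,102), (420,82)), with the stop behind them. Now I go down behind the pad and push.

Converted, 0.055 m is 0.11, 0.045 m is 0.09.

{"name": "jog_arm", "arguments": {"increments": [[0,0,0.11,0],[0,0,0.11,0],[0,0,0.09,0],[0,0,0.026,0],[0,0,0,0]]}}

```text
time: 17.55
tool_pos: [0.6208, 0.1066, 0.0624]
tcp_rot: [-2.211, -2.23, 0.002]
wrist_force: [0.0, 0.2, 0.1]
width: 0.003
grip_force: 0.0
```

{"name": "jog_arm", "arguments": {"increments": [[-0.02,0,0,0],[-0.02,0,0,0],[-0.02,0,0,0],[-0.02,0,0,0],[-0.02,0,0,0]]}}

```text
time: 18.18
tool_pos: [0.6225, 0.0574, 0.0637]
tcp_rot: [2.211, 2.231, 0.004]
wrist_force: [1.5, 5.6, 3.3]
width: 0.002
grip_force: 3.1
```

{"name": "jog_arm", "arguments": {"increments": [[-0.01,0,0,0],[-0.01,0,0,0],[0,0,0,0]]}}

```text
time: 18.55
tool_pos: [0.6219, 0.0469, 0.0631]
tcp_rot: [2.211, 2.231, 0.001]
wrist_force: [0.8, 2.8, 1.6]
width: 0.001
grip_force: 1.6
```

Converted, -0.004 m is -0.008, -0.003 m is -0.006.

{"name": "jog_arm", "arguments": {"increments": [[-0.008,0,0,0],[-0.008,0,0,0],[-0.006,0,0,0]]}}

```text
time: 18.92
tool_pos: [0.622, 0.0374, 0.063]
tcp_rot: [-2.211, -2.231, -0.003]
wrist_force: [1.9, 8.8, 2.2]
width: 0.001
grip_force: 4.2
```

{"name": "jog_arm", "arguments": {"increments": [[-0.004,0,0,0],[-0.004,0,0,0]]}}

```text
time: 19.18
tool_pos: [0.622, 0.0339, 0.063]
tcp_rot: [-2.21, -2.231, -0.003]
wrist_force: [1.7, 10.5, 3.1]
width: 0.001
grip_force: 4.9
```

{"name": "jog_arm", "arguments": {"increments": [[-0.002,0,0,0],[0,0,0,0]]}}

```text
time: 19.42
tool_pos: [0.6221, 0.0329, 0.063]
tcp_rot: [-2.21, -2.231, -0.003]
wrist_force: [2.8, 8.8, 3.5]
width: 0.0
grip_force: 4.5
```

Converted, -0.001 m is -0.002.

{"name": "jog_arm", "arguments": {"increments": [[-0.002,0,0,0],[-0.002,0,0,0]]}}

```text
time: 19.68
tool_pos: [0.6221, 0.0312, 0.063]
tcp_rot: [-2.21, -2.231, -0.004]
wrist_force: [1.9, 10.3, 3.3]
width: -0.001
grip_force: 4.9
```

{"name": "jog_arm", "arguments": {"increments": [[-0.002,0,0,0],[-0.002,0,0,0]]}}

```text
time: 19.92
tool_pos: [0.6221, 0.0302, 0.0631]
tcp_rot: [-2.21, -2.229, -0.006]
wrist_force: [2.4, 14.2, 3.3]
width: -0.0
grip_force: 7.5
```

{"name": "jog_arm", "arguments": {"increments": [[-0.002,0,0,0],[0,0,0,0]]}}

```text
time: 20.18
tool_pos: [0.6221, 0.0301, 0.0631]
tcp_rot: [-2.21, -2.228, -0.007]
wrist_force: [1.9, 16.5, 3.6]
width: 0.005
grip_force: 8.0
```

```bash
python3 - <<'E'
from h import *
im=camrig.read_camera("side");caps(im[:,:300],"side")
cv2.imwrite('pics/s5.png',cv2.resize(cv2.cvtColor(im,cv2.COLOR_RGB2BGR)[120:260,180:380],None,fx=4,fy=4))
E
```

```text
side blue [272.4 147.1] [262 140  21  15 186] [ 0.6283 -0.1899  0.178 ]
side blue [122.1 375.8] [107 360  31  32 760] [0.4496 0.5444 0.178 ]
side blue [201.3 378.3] [187 363  29  32 754] [0.3688 0.5104 0.178 ]
side teal [286.  139.8] [280 136  12   9  75] [ 0.6198 -0.2589  0.178 ]
side teal [258.6 156.9] [253 152  12  11 117] [ 0.626  -0.1079  0.178 ]
side teal [ 93.6 331.7] [ 80 319  28  27 590] [0.5288 0.5105 0.178 ]
side teal [ 70.4 377.3] [ 55 362  33  32 808] [0.4979 0.5702 0.178 ]
```

View pics/s5.png

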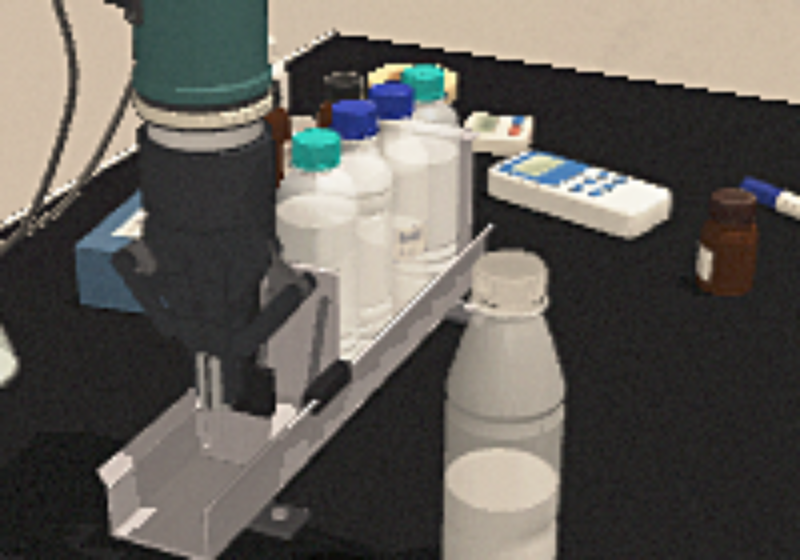

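The row is packed and upright. The stop stalled at TCP y 0.030, where I predicted 0.029, and the force has climbed to 16 N. One small press more, then I back off and check.

Converted, -0.001 m is -0.002.

{"name": "jog_arm", "arguments": {"increments": [[-0.002,0,0,0],[0,0,0,0]]}}

```text
time: 20.48
tool_pos: [0.6221, 0.0301, 0.0631]
tcp_rot: [-2.209, -2.228, -0.009]
wrist_force: [2.3, 18.5, 2.1]
width: 0.002
grip_force: 9.5
```

{"name": "jog_arm", "arguments": {"increments": [[0.008,0,0,0],[0.02,0,0,0],[0.04,0,0,0],[0,0,0,0]]}}

```text
time: 20.98
tool_pos: [0.6209, 0.0607, 0.0622]
tcp_rot: [-2.209, -2.233, 0.002]
wrist_force: [-0.3, -0.4, 0.7]
width: -0.002
grip_force: 0.0
```

{"name": "jog_arm", "arguments": {"increments": [[0,0,-0.1,0],[0,0,-0.12,0],[0.1,0,-0.12,0],[0.1,0,0,0],[0.1,0,0,0]]}}

```text
time: 21.6
tool_pos: [0.6207, 0.2003, 0.2223]
tcp_rot: [2.211, 2.23, 0.003]
wrist_force: [-0.2, -0.5, 0.2]
width: 0.004
grip_force: 0.0
```

{"name": "jog_arm", "arguments": {"increments": [[0,0,0,0],[0,0,0,0]]}}

```text
time: 21.85
tool_pos: [0.6199, 0.1991, 0.2203]
tcp_rot: [2.21, 2.233, -0.002]
wrist_force: [-0.6, -0.6, 0.7]
width: -0.0
grip_force: 0.0
```

```bash
python3 - <<'E'
from h import *
im=camrig.read_camera("top");caps(im[:,:400],"top")
cv2.imwrite('pics/t6.png',cv2.resize(cv2.cvtColor(im,cv2.COLOR_RGB2BGR)[135:285,185:385],None,fx=4,fy=4))
E
```

```text
top blue [307.  161.8] [300 155  15  15 173] [ 0.625  -0.1537  0.178 ]
top blue [332.9 162.4] [326 156  15  14 167] [ 0.6233 -0.2072  0.178 ]
top teal [281.  162.2] [274 155  15  15 176] [ 0.6256 -0.1002  0.178 ]
top teal [358.5 162. ] [351 155  16  15 175] [ 0.6237 -0.2597  0.178 ]
```

View pics/t6.png

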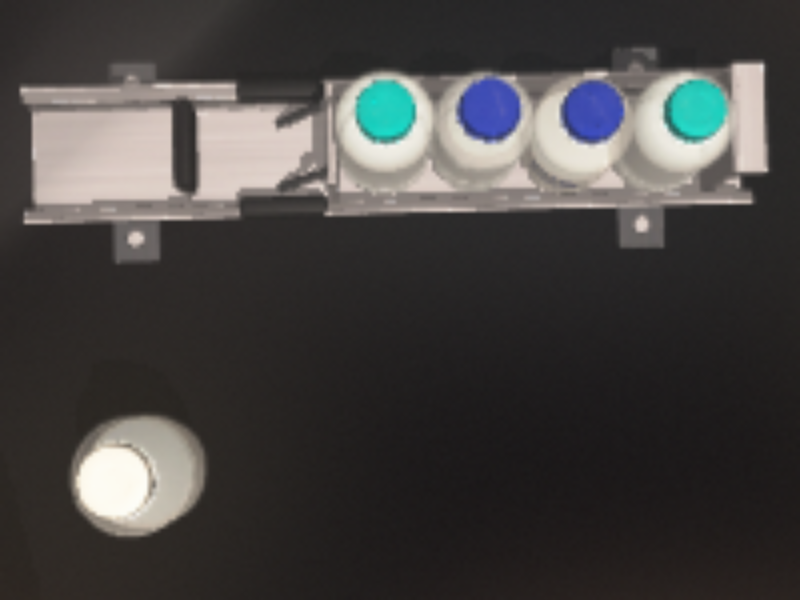

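The four caps sit in one row at 53–54 mm spacing, matching the bottle diameters. The stop is up against them, and the large bottle is where it was.

```bash
python3 -c "
from workcell import bot, camrig, ticket, readout
print(ticket.finish_job())"
```

```text
the job is handed in; nothing more can be done
None
```

The job is handed in at about 22 s of robot time: all four slim bottles stand upright in a snug row between the end wall and the stop, and I never touched the large bottle, the beaker or the amber vial.

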